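# Clamp a white panel on the leaning rest with a tapped wedge

### The arm

A 6-joint arm with a two-finger parallel gripper is mounted at the origin on the work surface. World frame = base frame: x ahead of the robot, y to its left, z up, the work surface at z = 0. Lengths are in mm, angles in rad, forces in N, time in s.
With the tool pointing down it reaches from about 275 to 825 mm from the base axis. Payload 4.9 kg.
Tool frame: the origin (TCP) lies at the very end of the fingers, on their centre line; the grasp point (between the pads) lies 19 mm behind it; z points along the fingers, y is the direction in which the jaws open and shut (so a half turn about z gives the same grasp; the last joint's range is limited). The gripper opens to 85 mm and grips with 20 to 120 N. Pads are 22 mm wide; open, the fingers measure 114 mm over their backs; the gripper's body (76 mm by 85 mm) begins 54 mm behind the grasp point. The pads swing forward as they close: fully open they stand 13 mm farther back than shut.
Start: joints at [1.145, 0.326, -0.193, 1.052, 0, 1.437], TCP at [158.216, 526.77, 231.281] pointing down, gripper open.
Joint ranges: [-2.65, 2.65], [-0.97, 1.79], [-1.3, 1.35], [-1.93, 2.1], [-1.47, 1.37], [-3.14, 3.14]. Speed limits (rad/s): [2.57, 2.57, 3.14, 3.14, 3.14, 3.14].

### API

Orientations are given as [roll, pitch, yaw] about the fixed x, y, z axes, in that order (R = Rz(yaw) Ry(pitch) Rx(roll)).
In Python, from bench import bot, solve_ik, imaging gives the robot as it stands. Calls block until the motion is done:
- bot.move_ptp(position, orientation): joint-space move of the TCP to a pose.
- bot.movel(position, rot=None, max_speed=150, threshold=None): straight line of the TCP; rot=None keeps the orientation; max_speed is the mean speed in mm/s. With threshold (N) it stops when the force on the tool has changed by that much, and returns True; else False.
- bot.move_j(angles): joint-space move.
- bot.grip(opening, effort=None): opening from 0.0 (shut) to 1.0 (fully open); effort is the grip in N (None keeps the last); returns when the fingers have stopped.
- bot.dwell(seconds).
- solve_ik(position, orientation): joint angles nearest the present ones, or None.
- bot.get_state(): the state.
- imaging.capture(name): name is "side" or "top" or "wrist"; returns the picture (420x560x3 uint8, blue, green, red); there is no depth.
- imaging.camera_model(name): a dict with "K" (3x3 intrinsics, pixels), "position" and "rotation" of the camera in the world. Camera axes: x right, y up, looking along -z (the intrinsics and any distortion apply to the point x, -y, -z); pixel columns grow to the right and rows downward; lengths in mm; the calibration is good to about 2 mm. A picture is of the moment at which its call begins: read the wrist's pose just before it. camera_model takes no time and is no camera call; for the wrist camera it gives the pose at the moment of the call.
A pose or a line that the arm cannot do raises bot.IKError and nothing moves.
- bot.sign_off(): hands the job in, once; it reports no verdict.
The state is a dict: "t": time; "qpos": joint angles; "joint_velocities": joint speeds; "effort": joint torques, N m; "tcp_pos": TCP position; "orientation": TCP orientation; "contact_force": force on the tool from outside, world axes, zero at the start; "wrist_torque": the same for the moment, N m; "opening": opening from 0.0 (shut) to 1.0 (fully open).
Only numpy, scipy, OpenCV 4.12 (cv2) and the standard library are available. Lean on these libraries where they do the work, as an engineer would, in place of code of your own. Each camera call takes 0.05 s, during which the arm holds its last target.

### The job

Take the white panel out of the rack and stand it, long edge down, on the narrow ledge of the leaning panel rest, roughly centred and flat against the two back slats, and let go of it. Then pick up the mallet and tap the red end of the orange wedge with it (the wedge is not to be pushed with the gripper) until the wedge stops advancing and holds the panel tight, and lay the mallet back flat on its green mat. Leave the dark panel in the rack and the other things on the bench where they are.

Things in the scene. Friction and masses are not known exactly. Their poses are not given: they have to be found in the camera images.
- panel_center (a point): white laminate panel, 18 mm thick (its x), 180 mm long (y), 120 mm high (z), 0.2 to 0.4 kg; point at its centre. Starts standing on a long edge, loose fit, in one of the two rack slots (lips 42 mm above the table, panel top 132 mm). Both faces and both long edges are alike. Grip it across its 18 mm at the middle of the top edge.
- oak_center (a point): dark brown panel of the same size as the white one, in the other slot of the rack; its centre. To be left there.
- rack: plywood rack, 170 mm (x) by 150 mm (y), fixed; origin under its centre. Two slots along its y, at x = -42 and +42 mm, floors 12 mm above the table; panels stand in them with their length along the rack's y.
- rest: fixed plywood base under the cradle, 110 mm (x) by 250 mm (y); origin on the table under its middle, z up. The cradle's origin is at (15, 0, 62) mm in this frame. In front of the cradle's ledge (cradle x below -17 mm) a track 3 mm lower than the ledge carries the wedge; an aluminium guide rail before it reaches cradle z = 18 mm.
- cradle: tilted top of the rest. Origin at the ledge top's back edge, mid-length; y along the ledge, z up the backrest (leans 12 deg away from the robot), x square into the slats. Ledge top z = 0, x -16 to 0 mm, y -100 to 100. Slats: faces at x = 0, 34 mm wide at y = -60 and 60, up to z = 71. A seated panel's centre is at (-9, 0, 60), its axes along the cradle's.
- wedge_tail (a point): centre of the flat red striking face (36 x 28 mm) of the orange wedge; it looks along the cradle's -y and is struck towards +y. Wedge 150 mm long, 26 mm high, captive on its track before the panel's place. At joint zero it leaves 27 mm between itself and the slats, and the red face is 169 mm from the cradle's middle, clear of the rest.
- wedge (a joint): travel of the wedge along its track, m; 0 = drawn back, 0.075 = stop if no panel is in. It moves along the cradle's +y and, at 1 in 6, towards the slats; against a seated panel it comes tight at about 0.056. It drags with about 2.5 N and stays where it is left.
- mallet_grip (a point): mallet lying flat on the mat, 0.25 to 0.4 kg; point on the handle's axis where it is best gripped, 25 mm above its underside. Handle along its x, 26 mm wide (y), 24 mm high. Head: black block centred at x = +60 mm, 40 (x) by 90 (y) by 50 mm high, flat striking faces at y = -45 and +45. 36 mm wide pommel at x = -125; it lies level on head and pommel.
- mat: green work mat, 300 mm (x) by 170 mm (y), 4 mm thick, fixed; origin under its centre.
- tin_mid (a point): green tin, 74 mm across, 100 mm high; bystander, its centre
- roller_mid (a point): hand roller with red handle, 45 mm high, about 150 mm long; bystander lying in front of the rest; point at the middle of the rubber roller, handle towards its -x
- driver_mid (a point): screwdriver; bystander, a point on it
- tape_mid (a point): yellow tape measure, 70 x 35 x 65 mm; bystander, its centre
- shim_mid (a point): blue packing block, 110 x 30 x 20 mm; bystander, its centre

How it is judged:
By the outcome, as a careful person would: the job done as asked, in the order asked, and still so for the second after the job is handed in, with the robot touching nothing.
It also fails if it takes over 58 s, if anything falls off the work surface, if the arm or the gripper's body presses on something with over 40 N, if the wrist force passes 120 N, or if a joint passes its speed limit or range.

## Working session

There is one attempt and no reset: what is moved stays moved. The work goes in short steps, each a Python script; the robot and the scene stay as the last script left them, time stands still between calls to the robot, and variables do not carry over. Pictures are saved under pics/ and viewed, and the job is handed in when it is done.

```bash
ls; mkdir -p pics; python3 - <<'E'
from bench import bot, solve_ik, imaging
import cv2, numpy as np
np.set_printoptions(suppress=True,precision=4)
for n in ("top","side","wrist"):
    m=imaging.camera_model(n); print(n,{k:np.array(v).round(4).tolist() if not isinstance(v,str) else v for k,v in m.items()})
    cv2.imwrite(f"pics/{n}0.png",imaging.capture(n))
print(bot.get_state())
E
```

```text
pics
top {'K': [[514.8283, 0.0, 274.3248], [0.0, 514.8283, 207.0039], [0.0, 0.0, 1.0]], 'position': [486.4538, -10.2489, 1408.3743], 'rotation': [0.0911, 0.0193, -1.5463]}
side {'K': [[546.1274, 0.0, 291.2717], [0.0, 546.1274, 212.147], [0.0, 0.0, 1.0]], 'position': [72.3404, -785.6925, 845.0946], 'rotation': [0.8737, -0.017, -0.5737]}
wrist {'K': [[290.8919, 0.0, 279.3329], [0.0, 290.8919, 208.476], [0.0, 0.0, 1.0]], 'position': [87.1108, 548.0761, 372.8887], 'rotation': [-0.298, 0.0028, 1.2778]}
{'t': 0.15, 'qpos': array([ 1.1448,  0.3268, -0.1934,  1.052 ,  0.    ,  1.4366]), 'joint_velocities': array([ 0.0003, -0.    ,  0.0017, -0.    , -0.0001, -0.0009]), 'effort': array([  0.0006, -44.3705,  26.2664,   0.0104,  -0.0001,   0.    ]), 'tcp_pos': array([158.0211, 526.348 , 230.6889]), 'orientation': array([-3.1403, -0.0002,  2.8497]), 'contact_force': array([ 0.1691, -0.4705, -0.1824]), 'wrist_torque': array([0.0097, 0.0129, 0.0345]), 'opening': 1.0021361663374344}
```

View pics/top0.png

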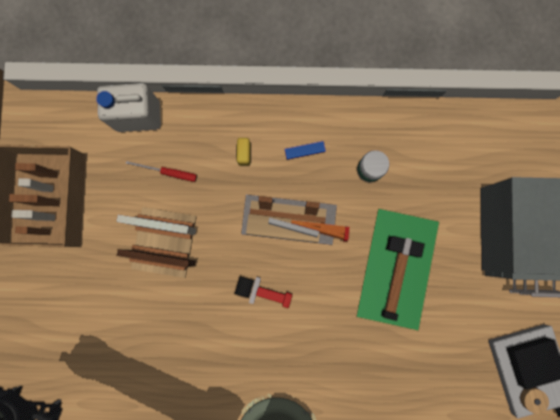

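View pics/side0.png

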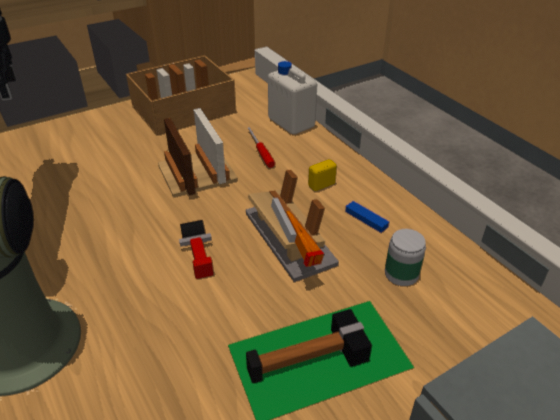

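View pics/wrist0.png

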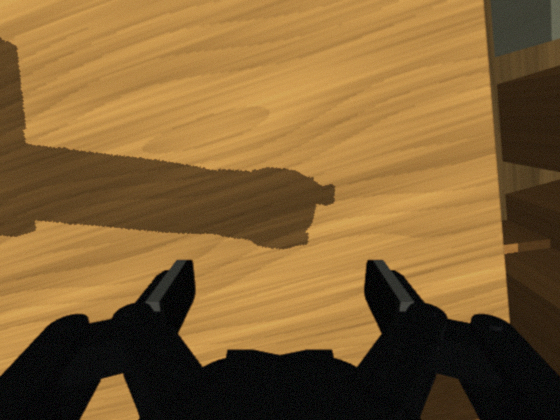

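The top view shows the rack at left (white panel at u≈155,v≈225; dark at 155,258), the rest at 290,220 with the red wedge end at about 346,233, and the mallet on the mat at 400,270. Next I'll enlarge crops.

```bash
cat > h.py <<'E'
import numpy as np, cv2
from scipy.spatial.transform import Rotation as R
from bench import bot, solve_ik, imaging
np.set_printoptions(suppress=True,precision=3)
def ray(m,u,v):
    K=np.array(m["K"]);p=np.linalg.inv(K)@[u,v,1]
    d=R.from_euler('xyz',m["rotation"]).apply([p[0],-p[1],-p[2]]) if np.array(m["rotation"]).ndim==1 else np.array(m["rotation"])@[p[0],-p[1],-p[2]]
    return np.array(m["position"]),d
def atz(m,u,v,z):
    o,d=ray(m,u,v); return o+d*(z-o[2])/d[2]
def proj(m,P):
    P=np.atleast_2d(P); c=R.from_euler('xyz',m["rotation"]).inv().apply(P-np.array(m["position"]))
    q=np.c_[c[:,0],-c[:,1],-c[:,2]]@np.array(m["K"]).T
    return q[:,:2]/q[:,2:]
def tri(m1,p1,m2,p2):
    o1,d1=ray(m1,*p1);o2,d2=ray(m2,*p2)
    A=np.c_[d1,-d2];s=np.linalg.lstsq(A,o2-o1,rcond=None)[0]
    a=o1+d1*s[0];b=o2+d2*s[1];return (a+b)/2,np.linalg.norm(a-b)
def crop(src,dst,x,y,w,h,k):
    im=cv2.imread(src)[y:y+h,x:x+w]
    im=cv2.resize(im,None,fx=k,fy=k,interpolation=cv2.INTER_CUBIC)
    for i in range(0,w,10):
        cv2.line(im,(i*k,0),(i*k,6 if i%50 else 14),(255,255,0),1)
        if i%20==0: cv2.putText(im,str(x+i),(i*k,24),0,0.4,(255,255,0),1)
    for i in range(0,h,10):
        cv2.line(im,(0,i*k),(6,i*k),(255,255,0),1)
        if i%20==0: cv2.putText(im,str(y+i),(8,i*k+4),0,0.4,(255,255,0),1)
    cv2.imwrite(dst,im)
E
python3 - <<'E'
from h import *
crop("pics/top0.png","pics/tc_rack.png",105,190,110,90,7)
crop("pics/top0.png","pics/tc_rest.png",230,185,130,70,6)
crop("pics/top0.png","pics/tc_mal.png",350,200,100,130,4)
crop("pics/side0.png","pics/sc_rest.png",235,160,120,120,5)
crop("pics/side0.png","pics/sc_rack.png",150,100,100,100,6)
E
```

```text
(no output)
```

View pics/tc_rack.png

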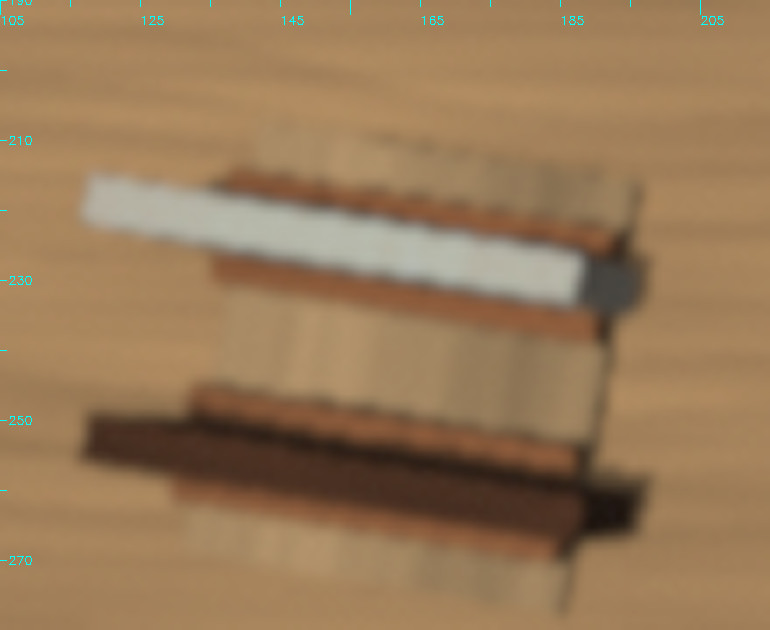

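View pics/tc_rest.png

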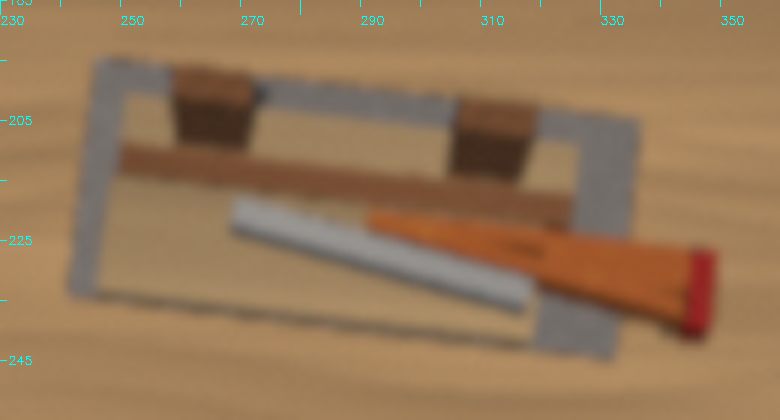

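View pics/tc_mal.png

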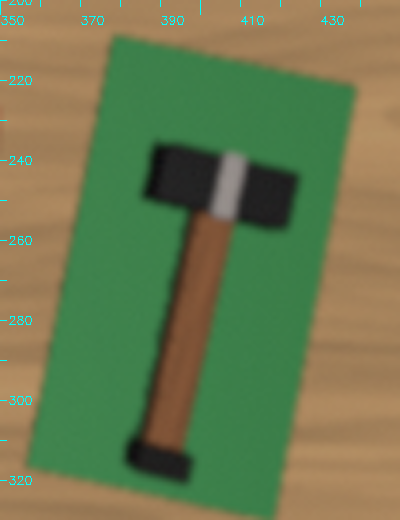

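View pics/sc_rest.png

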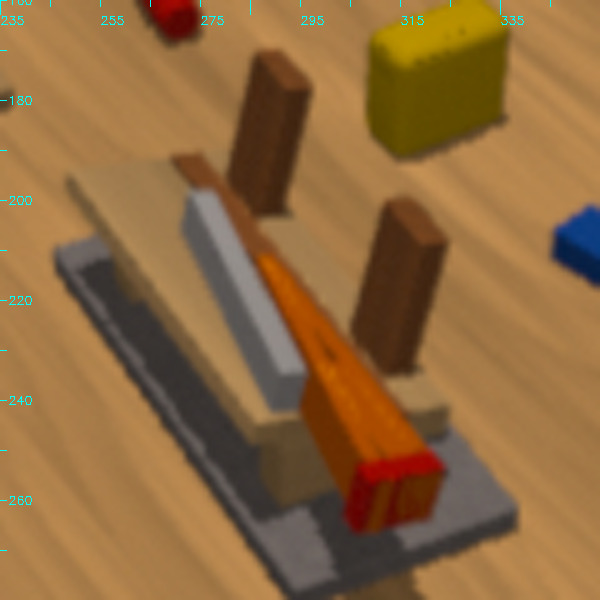

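View pics/sc_rack.png

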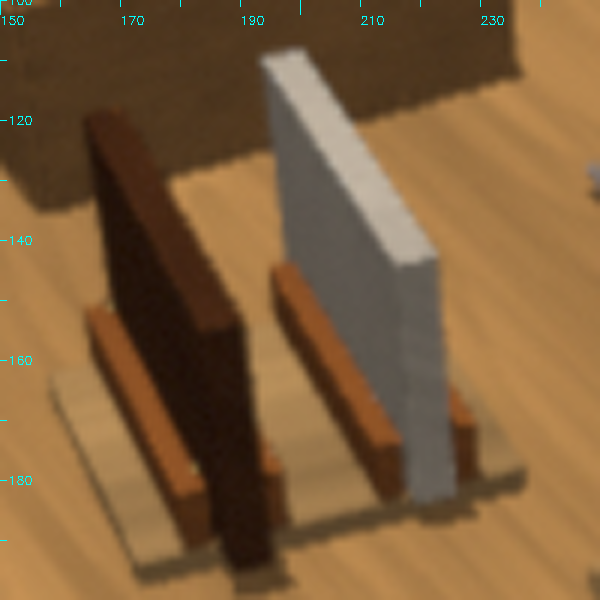

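```bash
cat > fit.py <<'E'
from h import *
from scipy.optimize import least_squares
import json
T=imaging.camera_model("top");S=imaging.camera_model("side")
def fit(obs,x0,f):
    # obs: list of (cam,u,v,localpt); f(p)->(Rot,pos)
    def res(p):
        Rm,t=f(p); return np.concatenate([proj(c,Rm.apply(q)+t)[0]-[u,v] for c,u,v,q in obs])
    s=least_squares(res,x0,loss='soft_l1'); return s.x,res(s.x).reshape(-1,2)
flat=lambda p:(R.from_euler('z',p[2]),np.array([p[0],p[1],0]))
def crd(p):
    Rz=R.from_euler('z',p[2]); return Rz*R.from_euler('y',np.deg2rad(12)),Rz.apply([15,0,62])+[p[0],p[1],0]
out={}
o=[(T,258.5,200.5,[0,77,71]),(T,272,202.5,[0,43,71]),(T,305.5,206,[0,-43,71]),(T,319,208,[0,-77,71]),
 (T,250,209,[0,100,0]),(T,249.5,214,[-16,100,0]),(T,325,217.5,[0,-100,0])]
out['rest'],r=fit(o,[560,-20,0],crd);print('rest',out['rest']);print(r)
c=117
W=[(T,118,215.5,[9,90,132]),(T,117,222,[-9,90,132]),(T,188.5,226,[9,-90,132]),(T,187.5,233.3,[-9,-90,132]),
 (S,202,108,[9,90,132]),(S,194.5,110,[-9,90,132]),(S,222.5,142.5,[9,-90,132]),(S,216,144,[-9,-90,132])]
out['white'],r=fit(W,[500,300,0],flat);print('white',out['white']);print(r)
for n in 'TS':
    w=[q for q in W if q[0] is (T if n=='T' else S)];print(n,fit(w,[500,300,0],flat)[0])
# rack base corners z~?12
M=[(T,388.5,235.5,[80,45,54]),(T,424.5,243.5,[80,-45,54]),(T,421.5,257,[40,-45,54]),(T,386,249.5,[40,45,54])]
out['mallet'],r=fit(M,[450,-270,0],flat);print('mallet',out['mallet']);print(r)
A=[(T,378.5,209,[150,85,4]),(T,439,221.5,[150,-85,4]),(T,418.5,329,[-150,-85,4]),(T,356.5,316.5,[-150,85,4])]
out['mat'],r=fit(A,[450,-270,0],flat);print('mat',out['mat']);print(r)
json.dump({k:list(v) for k,v in out.items()},open('poses.json','w'))
Rm,t=crd(out['rest']); tail=Rm.apply([[-27-18,-169,10]])+t; print('tail',tail)
E
python3 fit.py
cat > ov.py <<'E'
from h import *
from fit import crd,flat,T,S
import json
P=json.load(open('poses.json'))
def box(lo,hi):
    c=np.array([[x,y,z] for x in(lo[0],hi[0]) for y in(lo[1],hi[1]) for z in (lo[2],hi[2])],float)
    e=[(i,j) for i in range(8) for j in range(i) if bin(i^j).count('1')==1]; return c,e
def draw(im,m,f,p,lo,hi,col,k=1,off=(0,0)):
    c,e=box(lo,hi);Rm,t=f(p);q=((proj(m,Rm.apply(c)+t)+.5-off)*k-.5)
    for i,j in e: cv2.line(im,tuple(np.int32(q[i].round())),tuple(np.int32(q[j].round())),col,1)
def over(n,m,src,dst,x,y,w,h,k):
    im=cv2.resize(cv2.imread(src)[y:y+h,x:x+w],None,fx=k,fy=k,interpolation=cv2.INTER_CUBIC)
    D=lambda f,p,lo,hi,col:draw(im,m,f,p,lo,hi,col,k,(x,y))
    D(crd,P['rest'],[-16,-100,0],[0,100,0],(255,255,0))
    for s in(-60,60): D(crd,P['rest'],[0,s-17,0],[0,s+17,71],(0,255,0))
    D(crd,P['rest'],[-63,-169,-3],[-27,-169,23],(255,0,255))
    D(flat,P['rest'],[-55,-125,0],[55,125,8],(255,255,255))
    D(flat,P['white'],[-9,-90,12],[9,90,132],(0,0,255))
    D(flat,P['mallet'],[40,-45,4],[80,45,54],(0,255,255)); D(flat,P['mallet'],[-125,-13,17],[40,13,41],(0,255,255))
    D(flat,P['mat'],[-150,-85,4],[150,85,4],(255,255,255))
    cv2.imwrite(dst,im)
if __name__=="__main__":
    over('top',T,'pics/top0.png','pics/ot.png',105,185,260,90,3)
    over('side',S,'pics/side0.png','pics/os.png',150,90,260,300,2)
    over('top',T,'pics/top0.png','pics/ot2.png',230,185,130,70,6)
    over('side',S,'pics/side0.png','pics/os2.png',235,160,120,120,5)
E
python3 ov.py
```

```text
rest [579.871 -15.487  -0.094]
[[-0.519  0.44 ]
 [-0.494  0.017]
 [ 0.312  0.517]
 [ 0.413  0.103]
 [-0.034 -0.811]
 [-0.349 -0.012]
 [ 0.736 -0.44 ]]
white [552.387 318.833  -0.144]
[[ 0.446 -0.799]
 [ 0.048 -0.214]
 [ 0.467  0.701]
 [ 0.148  0.534]
 [-1.35  -0.394]
 [-0.493 -1.067]
 [ 0.817 -0.561]
 [ 0.141 -0.451]]
T [552.509 319.53   -0.129]
S [551.733 316.158  -0.163]
mallet [ 455.285 -313.696   -0.192]
[[ 1.155 -0.351]
 [-0.892 -0.959]
 [-0.816  0.574]
 [ 0.653  0.624]]
mat [ 454.912 -318.152   -0.19 ]
[[-0.487 -1.187]
 [ 0.639 -0.527]
 [ 0.268  1.741]
 [-0.396  0.323]]
tail [[ 537.188 -181.212   81.138]]
rest [579.871 -15.487  -0.094]
[[-0.519  0.44 ]
 [-0.494  0.017]
 [ 0.312  0.517]
 [ 0.413  0.103]
 [-0.034 -0.811]
 [-0.349 -0.012]
 [ 0.736 -0.44 ]]
white [552.387 318.833  -0.144]
[[ 0.446 -0.799]
 [ 0.048 -0.214]
 [ 0.467  0.701]
 [ 0.148  0.534]
 [-1.35  -0.394]
 [-0.493 -1.067]
 [ 0.817 -0.561]
 [ 0.141 -0.451]]
T [552.509 319.53   -0.129]
S [551.733 316.158  -0.163]
mallet [ 455.285 -313.696   -0.192]
[[ 1.155 -0.351]
 [-0.892 -0.959]
 [-0.816  0.574]
 [ 0.653  0.624]]
mat [ 454.912 -318.152   -0.19 ]
[[-0.487 -1.187]
 [ 0.639 -0.527]
 [ 0.268  1.741]
 [-0.396  0.323]]
tail [[ 537.188 -181.212   81.138]]
```

View pics/os.png

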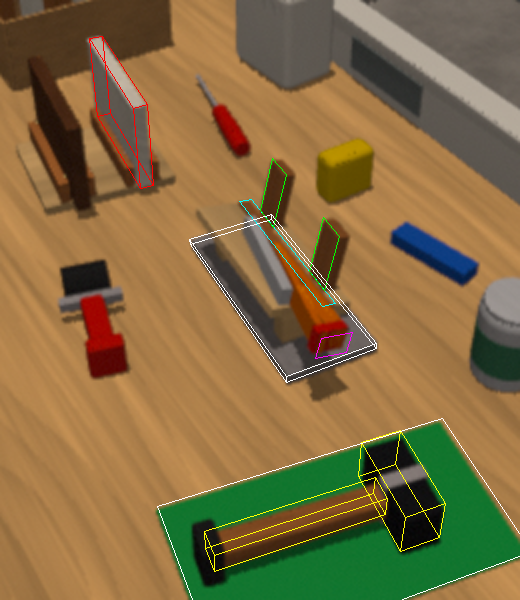

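View pics/ot2.png

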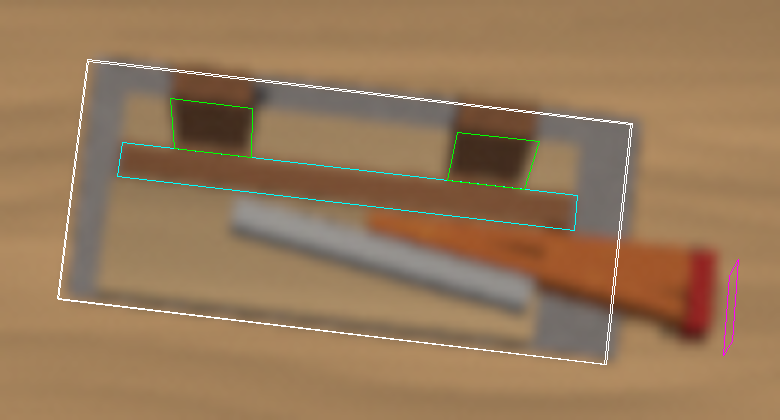

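View pics/os2.png

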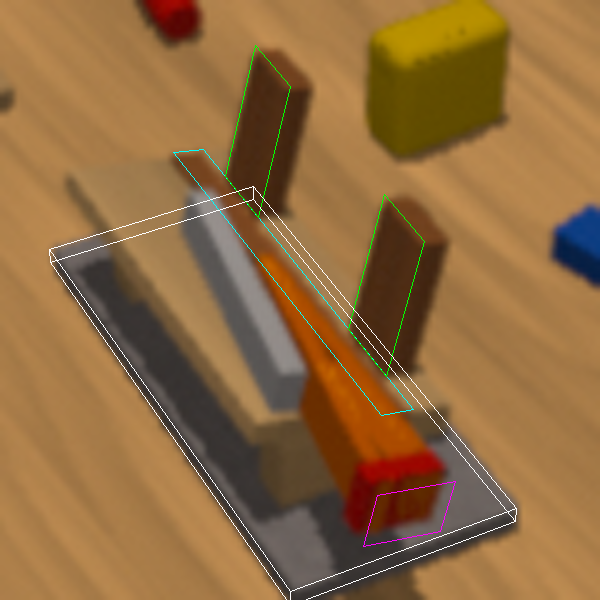

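```bash
python3 - <<'E' | tail -20
from fit import *
Rm,t=crd(out['rest'])
for n,a,b in [('in-top',(349.3,226.8),(322.8,251.3)),('mid',(348.3,232.5),(314.5,252.2))]:
    p,e=tri(T,a,S,b); print(n,p,e,Rm.inv().apply(p-t))
for n,a,b in [('slat-77top',(319.3,207.5),(320,208.5)),('ledge end',(250,209),(275,191))]:
    p,e=tri(T,a,S,b); print(n,p,e,Rm.inv().apply(p-t))
# go look at panel
x,y,a=out['white']
bot.move_ptp([x,y,270],[np.pi,0,a+np.pi/2])
m=imaging.camera_model('wrist');im=imaging.capture('wrist');cv2.imwrite('pics/w1.png',im);json.dump({k:np.array(v).tolist() for k,v in m.items()},open('w1.json','w'))
s=bot.get_state();print(s['t'],s['tcp_pos'],s['qpos'])
E
```

```text
[ 0.817 -0.561]
 [ 0.141 -0.451]]
T [552.509 319.53   -0.129]
S [551.733 316.158  -0.163]
mallet [ 455.285 -313.696   -0.192]
[[ 1.155 -0.351]
 [-0.892 -0.959]
 [-0.816  0.574]
 [ 0.653  0.624]]
mat [ 454.912 -318.152   -0.19 ]
[[-0.487 -1.187]
 [ 0.639 -0.527]
 [ 0.268  1.741]
 [-0.396  0.323]]
tail [[ 537.188 -181.212   81.138]]
in-top [ 558.599 -173.61    93.972] 2.3102705061878868 [ -27.515 -159.421   26.838]
mid [ 542.651 -170.112   96.943] 5.198364377670983 [ -43.985 -157.436   26.374]
slat-77top [603.961 -94.778 128.486] 0.1932437490056908 [  2.245 -76.68   68.448]
ledge end [602.951  82.522  57.622] 1.1907762931145234 [-0.286 99.743 -4.537]
1.8417 [551.388 319.973 270.003] [0.41  0.475 0.131 1.228 0.    2.123]
```

View pics/w1.png

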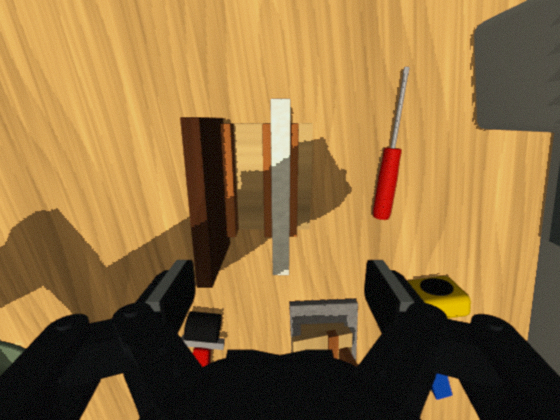

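```bash
python3 - <<'E'
from h import *; import json
m=json.load(open('w1.json'))
crop('pics/w1.png','pics/w1c.png',235,85,90,200,3)
im=cv2.imread('pics/w1.png');g=im.sum(2)/3
for v in (105,120,140,160,180,200,230,260,265,270,275,280): print(v,g[v,262:300].astype(int))
for p in [(272,100),(290,100),(273,274),(288.5,274)]: print(p,atz(m,*p,132))
E
```

```text
105 [153 155 160 163 161 161 155 150 157 208 222 225 226 226 223 225 227 225
 227 227 225 225 224 224 226 226 225 209 165 161 168 170 164 167 164 164
 161 157]
120 [160 154 148 154 153 157 161 159 179 212 227 228 231 228 227 226 223 227
 227 228 227 227 227 225 226 223 223 201 127  85 113 161 169 166 163 162
 163 162]
140 [123 108 108 114 113 109 108 109 128 185 224 227 228 226 229 228 229 227
 224 226 224 224 225 226 228 228 226 197 108  70 105 104 109 104 106 101
 127 160]
160 [164 128 113 113 113 109 112 107 121 171 222 228 226 229 226 224 226 224
 219 203 163 123 119 117 117 119 116 103  61  55  51  58  56  49  48  58
  80  84]
180 [ 73  64  53  55  52  56  54  55  53  74 110 115 119 116 118 118 111 119
 120 120 123 122 123 120 123 120 115  99  65  54  58  54  52  55  51  61
  77  73]
200 [ 72  60  54  49  54  58  56  52  52  80 115 129 124 124 126 126 121 121
 122 122 116 119 118 126 121 119 107  89  62  56  57  53  52  53  52  59
  70  68]
230 [ 79  76  60  54  58  56  61  49  52  67  93 113 119 116 118 121 120 123
 119 119 118 123 120 114 113 119 106  79  56  52  54  56  56  5
[... 269 characters left out ...]
 106 106 114 110 112 117 132 156 162 160 163 160 159 164 168
 167 161]
270 [162 161 160 155 152 153 156 154 151 140 118 113 112 110 112 111 108 113
 114 111 116 144 196 207 204 199 185 159 158 162 161 162 161 161 163 166
 166 166]
275 [162 161 155 158 158 150 153 154 153 144 135 130 133 147 156 162 171 172
 165 168 169 168 168 163 164 170 169 162 162 164 158 160 159 163 160 163
 168 168]
280 [158 160 158 158 159 160 154 157 157 153 148 144 145 153 167 167 160 159
 156 159 156 158 158 156 155 159 162 164 166 167 164 162 167 162 166 164
 165 170]
(272, 100) [558.562 410.992 132.   ]
(290, 100) [574.672 408.663 132.   ]
(273, 274) [533.028 235.891 132.   ]
(288.5, 274) [549.651 233.494 132.   ]
```

View pics/w1c.png

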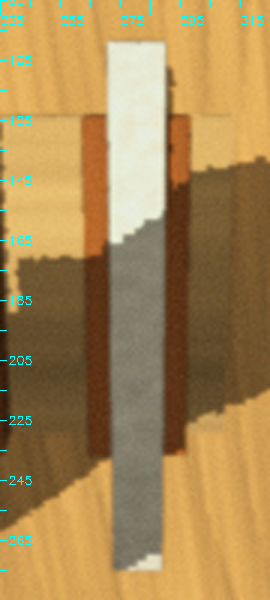

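Wrist view: panel top spans (272–290, 98) to (273–289, 274), yaw −0.144, centre about (553, 320.5), which agrees with the top/side fit within 3 mm. Next is the grasp.

```bash
python3 - <<'E'
from h import *
o=[np.pi,0,-0.1435+np.pi/2]
bot.move_ptp([553,320.5,160],o)
print(bot.movel([553,320.5,97],max_speed=120,threshold=8))
print(bot.grip(0.0,effort=80))
s=bot.get_state();print(s['t'],s['tcp_pos'],s['opening'],s['contact_force'])
cv2.imwrite('pics/w2.png',imaging.capture('wrist'))
print(bot.movel([553,320.5,250],max_speed=150))
s=bot.get_state();print(s['t'],s['tcp_pos'],s['opening'],s['contact_force'])
cv2.imwrite('pics/w3.png',imaging.capture('wrist'));cv2.imwrite('pics/s3.png',imaging.capture('side'))
cv2.imwrite('pics/ws.png',np.hstack([cv2.resize(cv2.imread(f'pics/{n}.png'),(400,300)) for n in('w3','s3')]))
E
```

```text
False
False
3.6583 [553.104 320.598  97.338] 0.20058768981389477 [-0.91   0.292  2.757]
False
4.875 [552.348 320.191 248.681] 0.19898436261885694 [-1.418  0.483 -2.408]
```

View pics/ws.png

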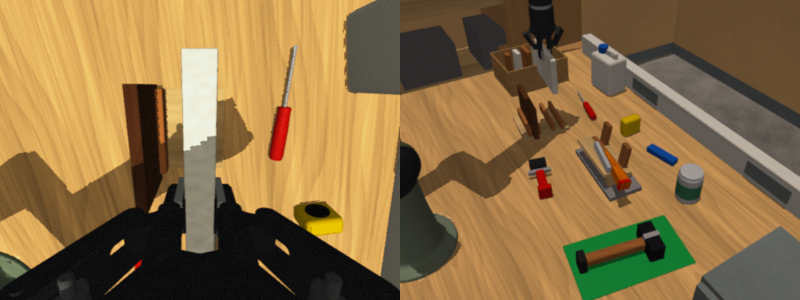

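```bash
cat > place.py <<'E'
from h import *; import json
P=json.load(open('poses.json'))
def crd(p):
    Rz=R.from_euler('z',p[2]); return Rz*R.from_euler('y',np.deg2rad(12)),Rz.apply([15,0,62])+[p[0],p[1],0]
Rc,tc=crd(P['rest'])
# tool axes in cradle: y=+x_c, z=-z_c, x=y×z = x×(-z)= +y
Rt=Rc*R.from_matrix(np.array([[0,1,0],[1,0,0],[0,0,-1.]]))
rpy=Rt.as_euler('xyz')
def tcp(xc,yc,zc): return Rc.apply([xc,yc,zc+25.3])+tc   # panel centre in cradle
def loc(p): return Rc.inv().apply(np.array(p)-tc)-[0,0,25.3]
E
python3 - <<'E'
from place import *
print(rpy,tcp(-13.5,0,60),tcp(-13.5,0,145), P['rest'])
bot.move_ptp(tcp(-13.5,0,150),rpy)
m=imaging.camera_model('wrist');json.dump({k:np.array(v).tolist() for k,v in m.items()},open('w4.json','w'))
for n in('wrist','top','side'): cv2.imwrite(f'pics/{n}4.png',imaging.capture(n))
s=bot.get_state();print(s['t'],s['tcp_pos'],loc(s['tcp_pos']),s['contact_force'],s['qpos'])
crop('pics/side4.png','pics/side4c.png',220,90,140,160,3)
crop('pics/top4.png','pics/top4c.png',225,170,140,90,5)
E
```

```text
[-2.932  0.     1.477] [599.315 -17.32  148.243] [616.909 -18.979 231.385] [579.8709964138086, -15.486988611919822, -0.09401311380567465]
6.4333 [617.99  -17.398 236.615] [-13.68    1.676 150.309] [-0.972  0.361 -2.744] [-0.142  0.631  0.286  1.435 -0.01   1.521]
```

View pics/wrist4.png

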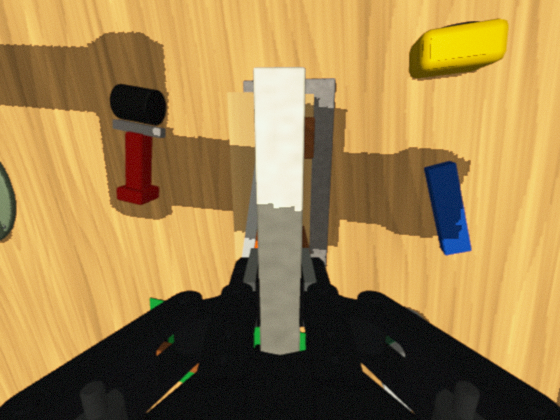

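View pics/side4c.png

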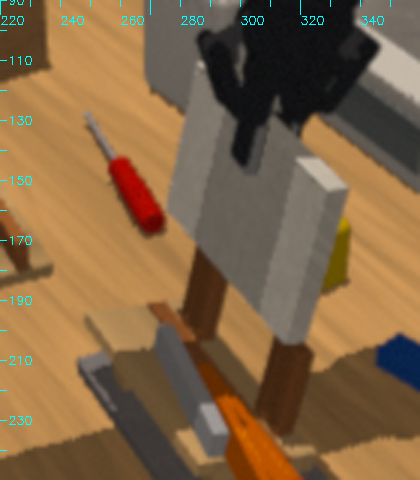

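View pics/top4c.png

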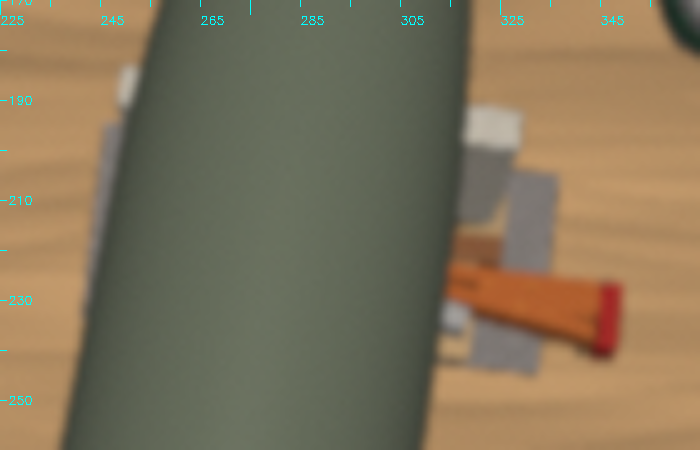

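```bash
python3 - <<'E' >/dev/null
from place import *
from ov import draw,T,S,box
import ov
s=bot.get_state()
pc=loc(s['tcp_pos'])
def O(n,m,x,y,w,h,k):
    im=cv2.resize(cv2.imread(f'pics/{n}4.png')[y:y+h,x:x+w],None,fx=k,fy=k,interpolation=cv2.INTER_CUBIC)
    f=lambda p:(Rc,tc)
    D=lambda lo,hi,c:draw(im,m,f,0,lo,hi,c,k,(x,y))
    h=np.array([9,90,60]);D(pc-h,pc+h,(0,0,255))
    D([-16,-100,0],[0,100,0],(255,255,0))
    for q in(-60,60): D([0,q-17,0],[0,q+17,71],(0,255,0))
    D([-63,-159,-3],[-27,-159,25],(255,0,255))
    cv2.imwrite(f'pics/ov4{n}.png',im)
O('side',S,250,90,110,190,4) if False else O('side',S,240,100,110,150,4)
O('top',T,225,170,140,90,5)
import json
O('wrist',json.load(open('w4.json')),200,50,160,310,2) if False else O('wrist',json.load(open('w4.json')),220,60,130,200,3)
E
```

```text
(no output)
```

View pics/ov4side.png

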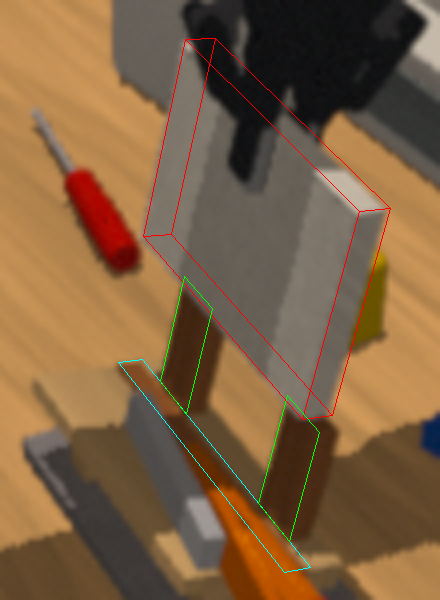

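View pics/ov4top.png

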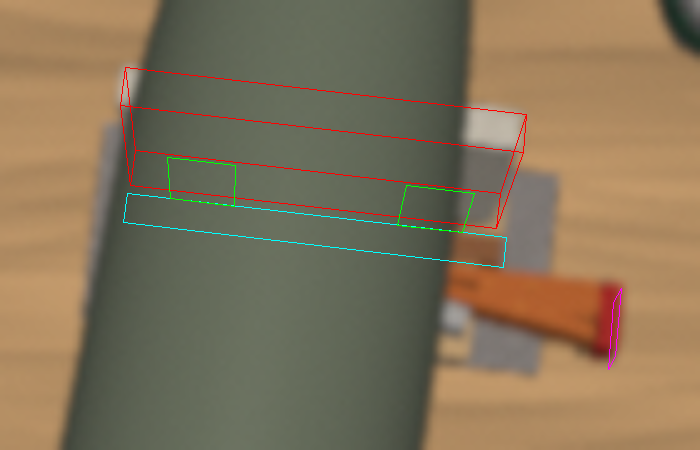

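View pics/ov4wrist.png

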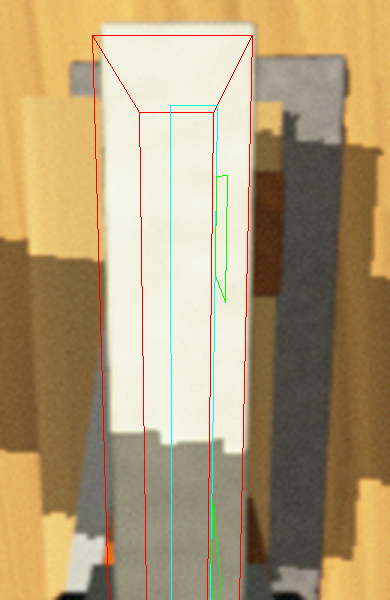

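Pictures: in the top view the panel end (468–521, 107–150 in the crop) and the ledge are offset from the model by the same roughly 0.7 px. So the panel is right relative to the cradle, and I'll insert it by touch.

```bash
python3 - <<'E'
from place import *
def st(l):
    s=bot.get_state();print(l,round(s['t'],2),loc(s['tcp_pos']),Rc.inv().apply(s['contact_force']),s['opening'])
st('a')
print(bot.movel(tcp(-13.5,-1,100),rpy,max_speed=120,threshold=8));st('b')
print(bot.movel(tcp(-13.5,-1,66),rpy,max_speed=40,threshold=5));st('c')
for n in('wrist','top','side'): cv2.imwrite(f'pics/{n}5.png',imaging.capture(n))
crop('pics/side5.png','pics/side5c.png',240,120,120,150,4)
E
```

```text
a 6.43 [-13.68    1.676 150.309] [-0.409  0.268 -2.892] 0.1988352785830602
False
b 7.0 [-13.436  -0.663 100.5  ] [ 1.469  0.2   -2.368] 0.20138293420579373
False
c 8.0 [-13.315  -0.997  66.309] [ 0.436  0.023 -2.853] 0.20217217935758353
```

View pics/side5c.png

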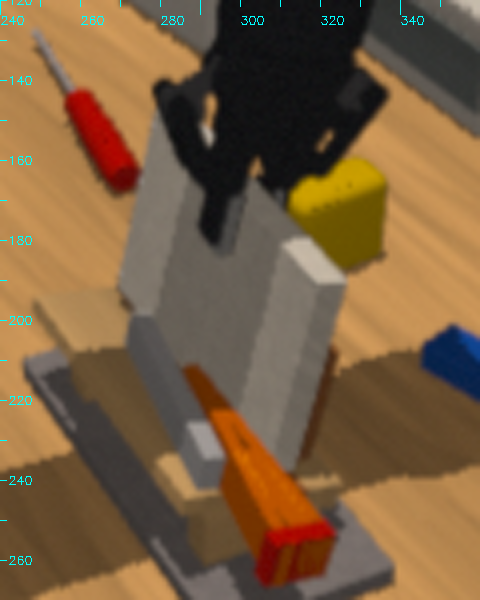

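View pics/wrist5.png

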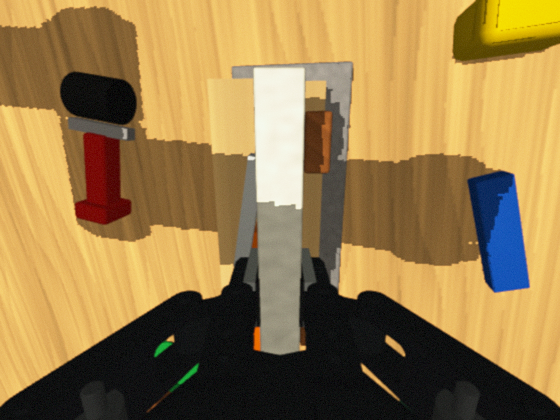

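```bash
python3 - <<'E'
from place import *
def st(l):
    s=bot.get_state();print(l,round(s['t'],2),loc(s['tcp_pos']),Rc.inv().apply(s['contact_force']));return loc(s['tcp_pos'])
print(bot.movel(tcp(-13.5,-1,54),rpy,max_speed=20,threshold=4));q=st('down')
bot.movel(tcp(-13.5,-1,q[2]+1.2),rpy,max_speed=20)
print(bot.movel(tcp(-3,-1,q[2]+1.2),rpy,max_speed=20,threshold=4));p=st('slat')
print(bot.movel(tcp(p[0],-1,54),rpy,max_speed=20,threshold=6));st('down')
for n in('wrist','top','side'): cv2.imwrite(f'pics/{n}6.png',imaging.capture(n))
crop('pics/side6.png','pics/side6c.png',240,120,120,150,4)
E
```

```text
True
down 8.56 [-13.063  -1.065  60.116] [-0.575  0.472  4.487]
True
slat 9.21 [-8.733 -0.922 60.189] [-1.012  0.352  0.803]
True
down 9.42 [-8.767 -0.896 60.15 ] [-1.517  0.932  4.531]
```

View pics/side6c.png

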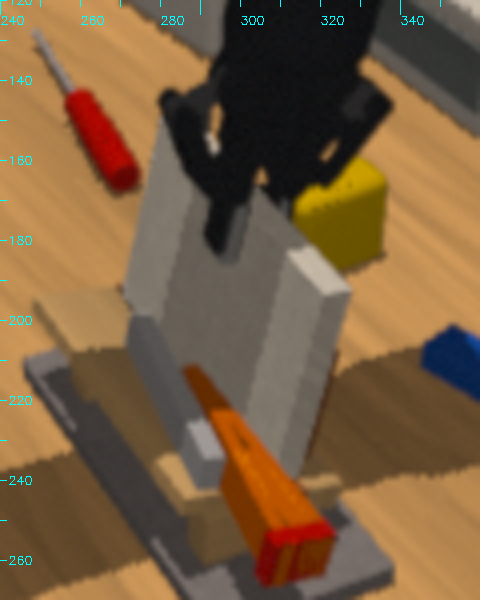

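View pics/wrist6.png

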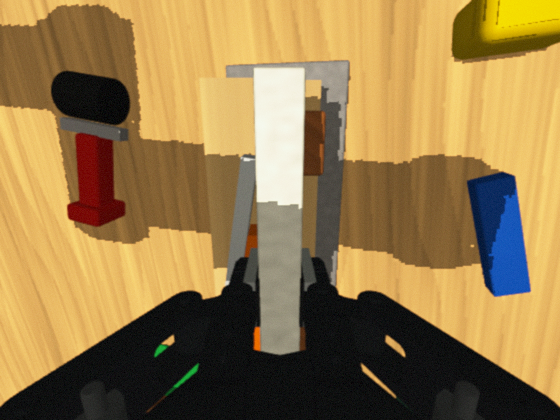

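Seated by touch at (−8.8, −0.9, 60.2) in the cradle, against a target of (−9, 0, 60). I'll release it.

```bash
python3 - <<'E'
from place import *
bot.movel(tcp(-8.3,-1,60),rpy,max_speed=20,threshold=6)
bot.grip(0.5,effort=60)
s=bot.get_state();p=loc(s['tcp_pos']);print(s['t'],p)
bot.movel(tcp(p[0],p[1],170),rpy,max_speed=150)
m=imaging.camera_model('wrist');json.dump({k:np.array(v).tolist() for k,v in m.items()},open('w7.json','w'))
cv2.imwrite('pics/wrist7.png',imaging.capture('wrist'))
x,y,a=P['mallet']
bot.move_ptp([x-10,y,170],[np.pi,0,a+np.pi])
m=imaging.camera_model('wrist');json.dump({k:np.array(v).tolist() for k,v in m.items()},open('w8.json','w'))
for n in('wrist','top','side'): cv2.imwrite(f'pics/{n}8.png',imaging.capture(n))
print(bot.get_state()['t'],bot.get_state()['qpos'])
crop('pics/side8.png','pics/side8c.png',240,120,120,150,4)
E
```

```text
10.1833 [-8.276 -1.025 59.649]
13.0667 [-0.748  0.366 -0.301  0.904  0.    -0.557]
```

View pics/side8c.png

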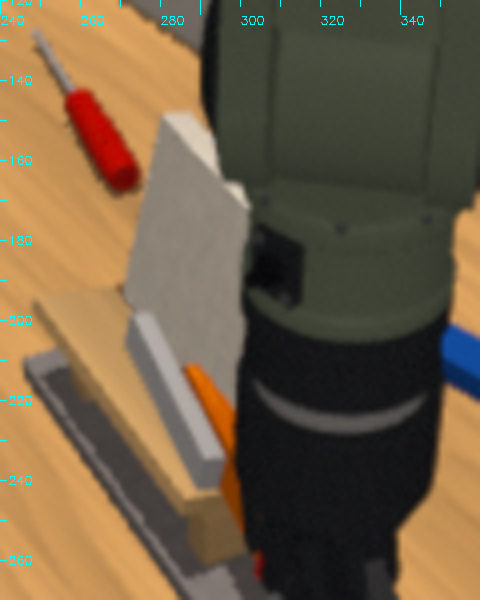

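View pics/wrist8.png

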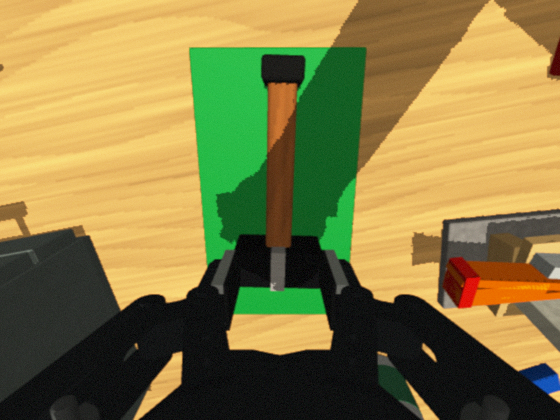

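View pics/top8.png

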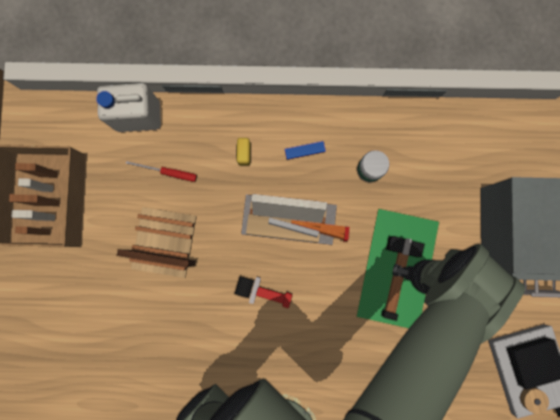

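View pics/wrist7.png

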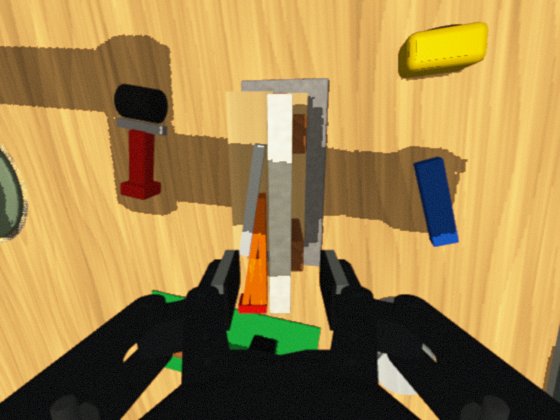

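```bash
python3 - <<'E'
from h import *; import json
m=json.load(open('w8.json'))
crop('pics/wrist8.png','pics/w8c.png',180,40,200,270,2)
P=json.load(open('poses.json'))
x,y,a=P['mallet'];Rz=R.from_euler('z',a)
for n,p,z in [('h1',(284,90),41),('h2',(279.5,240),41),('headL',(238,236),54),('headR',(322,236),54),('pomL',(263,56),54),('pomR',(305,57),54)]:
    q=atz(m,*p,z);print(n,q,Rz.inv().apply(q-[x,y,0]))
E
```

```text
h1 [ 349.944 -290.919   41.   ] [-107.752    2.238   41.   ]
h2 [ 487.371 -321.76    41.   ] [33.035 -1.787 41.   ]
headL [ 470.211 -358.869   54.   ] [ 23.278 -41.491  54.   ]
headR [ 485.606 -279.973   54.   ] [23.322 38.893 54.   ]
pomL [ 322.965 -303.067   54.   ] [-131.915  -14.839   54.   ]
pomR [ 330.137 -270.208   54.   ] [-131.151   18.785   54.   ]
```

View pics/w8c.png

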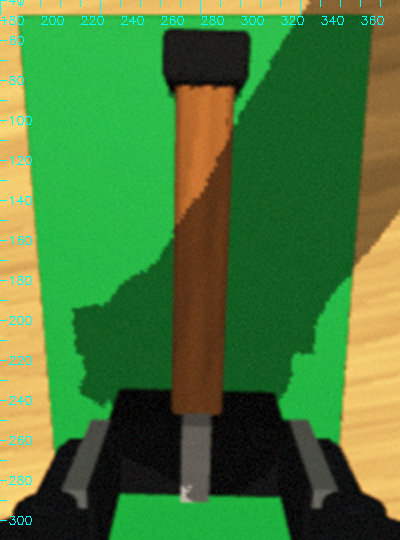

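```bash
python3 - <<'E'
from h import *
o=[np.pi,0,-0.212+np.pi]; X,Y=455.1,-314.4
bot.grip(0.8,effort=100)
bot.move_ptp([X,Y,60],o)
print(bot.movel([X,Y,10.5],max_speed=80,threshold=8))
bot.grip(0.0,effort=110)
s=bot.get_state();print(s['t'],s['tcp_pos'],s['opening'],s['contact_force'],s['orientation'])
print(bot.movel([X,Y,120],max_speed=150))
s=bot.get_state();print(s['t'],s['tcp_pos'],s['opening'],s['contact_force'],s['wrist_torque'])
cv2.imwrite('pics/wrist9.png',imaging.capture('wrist'));cv2.imwrite('pics/side9.png',imaging.capture('side'))
E
```

```text
False
15.1833 [ 455.415 -314.93    11.343] 0.288066876965234 [-0.325  0.231  5.346] [-3.141  0.001  2.929]
False
16.0667 [ 454.365 -313.726  118.94 ] 0.2874631489825149 [ 0.232 -0.12  -4.472] [-0.061  0.1    0.012]
```

View pics/side9.png

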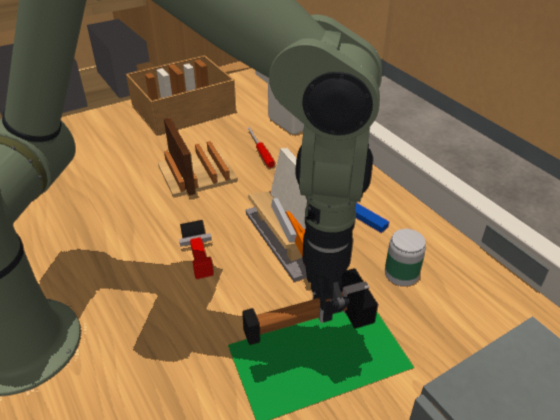

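View pics/wrist9.png

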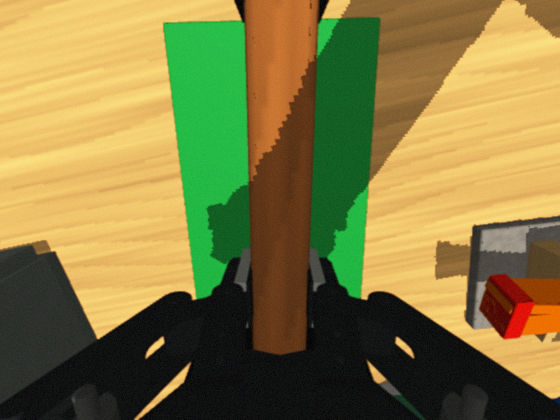

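```bash
cat > tap.py <<'E'
from place import *
RR=R.from_euler('z',P['rest'][2]); r0=np.array([P['rest'][0],P['rest'][1],0])
o=[np.pi,0,P['rest'][2]+np.pi]
def W(yf,x=-22,z=64): # yf: rest-frame y of the striking face
    return RR.apply([x-60,yf-45,z])+r0
def yf(p): return RR.inv().apply(np.array(p)-r0)[1]+45
def st(l):
    s=bot.get_state();print(l,round(s['t'],2),'face y',round(yf(s['tcp_pos']),1),RR.inv().apply(s['contact_force']),RR.inv().apply(s['wrist_torque']),round(s['opening'],3));return s
E
python3 - <<'E'
from tap import *
bot.move_ptp(W(-200),o);st('start')
cv2.imwrite('pics/side10.png',imaging.capture('side'));cv2.imwrite('pics/wrist10.png',imaging.capture('wrist'))
print(bot.movel(W(-150),max_speed=120,threshold=25));st('hit')
bot.movel(W(-180),max_speed=150);st('back')
for n in('top','side'): cv2.imwrite(f'pics/{n}11.png',imaging.capture(n))
crop('pics/side11.png','pics/side11c.png',235,150,150,150,4)
crop('pics/side10.png','pics/side10c.png',235,150,150,150,4)
E
```

```text
start 16.61 face y -198.5 [ 0.301 -0.077 -3.175] [-0.072  0.007  0.059] 0.289
False
hit 17.27 face y -150.0 [-0.431 -0.82  -3.731] [0.006 0.055 0.003] 0.285
back 17.62 face y -181.1 [-0.044  0.608 -4.482] [-0.017  0.031  0.039] 0.285
```

View pics/side10c.png

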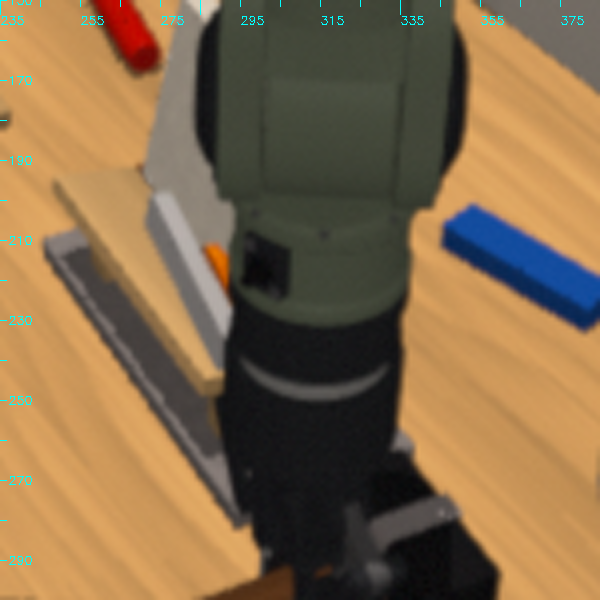

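View pics/side11c.png

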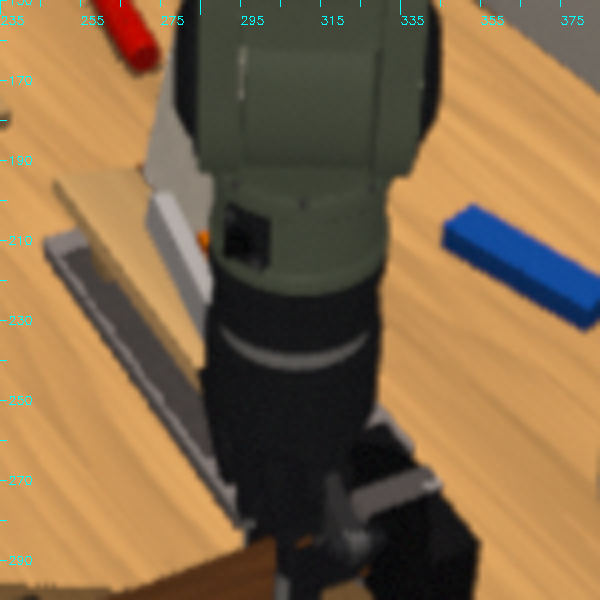

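View pics/wrist10.png

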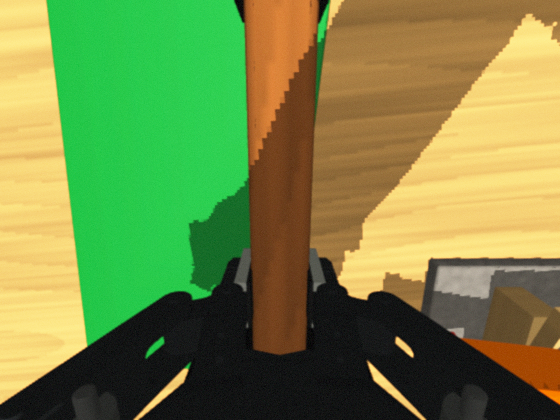

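```bash
python3 - <<'E'
from h import *
crop('pics/top11.png','pics/top11c.png',230,180,140,90,5)
E
```

```text
(no output)
```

View pics/top11c.png

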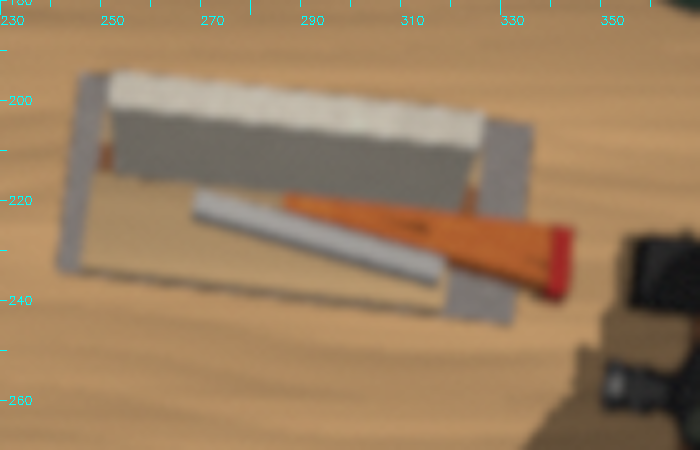

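The first tap worked: the red face moved from u≈349 to 344.5 (about 12 mm), and the head is lined up with it (v 227–241 against 225–240). I'll carry on tapping.

```bash
python3 - <<'E'
from tap import *
back=-170
for tgt in (-138,-127,-117):
    h=bot.movel(W(tgt,x=-20),max_speed=120,threshold=30);s=st(f'hit {tgt} {h}')
    f=yf(s['tcp_pos'])
    bot.movel(W(f-22,x=-20),max_speed=150)
    if h: break
cv2.imwrite('pics/top12.png',imaging.capture('top'));crop('pics/top12.png','pics/top12c.png',230,180,140,90,5)
E
```

```text
hit -138 False 18.23 face y -137.3 [-0.856  0.875 -2.99 ] [0.049 0.063 0.007] 0.287
hit -127 False 18.93 face y -126.3 [-0.109 -0.029 -3.22 ] [ 0.042  0.051 -0.016] 0.286
hit -117 False 19.63 face y -116.2 [-0.851  0.199 -4.121] [ 0.002  0.161 -0.007] 0.287
```

View pics/top12c.png

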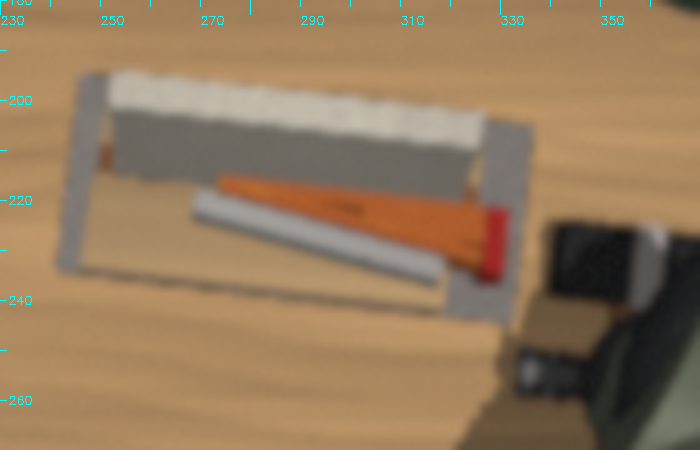

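```bash
python3 - <<'E'
from tap import *
for i,(v,th) in enumerate([(60,25),(60,30),(60,35)]):
    h=bot.movel(W(-100,x=-19),max_speed=v,threshold=th);s=st(f'hit {h}')
    f=yf(s['tcp_pos'])
    bot.movel(W(f-18,x=-19),max_speed=150);
st('back')
cv2.imwrite('pics/top13.png',imaging.capture('top'));crop('pics/top13.png','pics/top13c.png',230,180,140,90,5)
cv2.imwrite('pics/wrist13.png',imaging.capture('wrist'))
E
```

```text
hit True 20.5 face y -112.7 [ 0.751 -4.888 -1.225] [-0.782 -0.132 -0.263] 0.288
hit True 21.23 face y -112.4 [-0.682 -4.999 -0.862] [-0.881 -0.06  -0.302] 0.287
hit True 21.98 face y -112.4 [-0.67  -5.701 -0.887] [-0.893 -0.124 -0.263] 0.282
back 22.25 face y -129.9 [ 0.17   0.137 -3.43 ] [ 0.136  0.083 -0.016] 0.288
```

View pics/top13c.png

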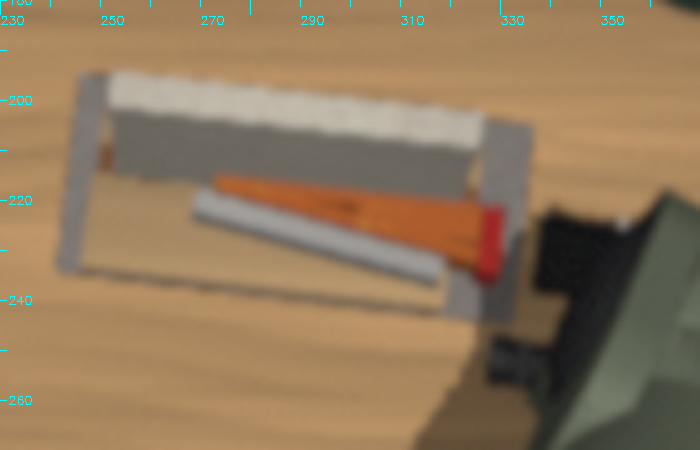

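View pics/wrist13.png

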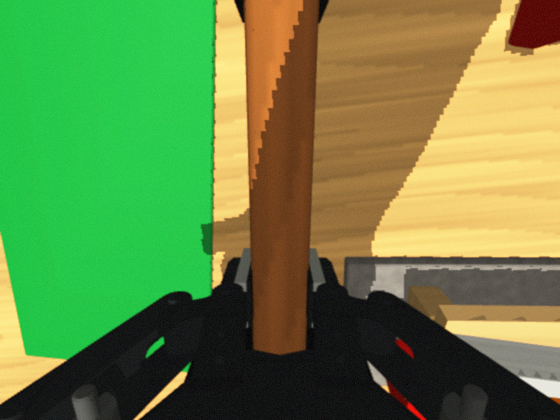

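```bash
python3 - <<'E'
from tap import *
for i in range(2):
    h=bot.movel(W(-100,x=-19),max_speed=80,threshold=45);s=st(f'hit {h}')
    bot.movel(W(yf(s['tcp_pos'])-18,x=-19),max_speed=150)
bot.movel(W(-200,x=-22),max_speed=200)
mo=[np.pi,0,-0.212+np.pi]; X,Y=455.1,-314.4
bot.move_ptp([X,Y,70],mo)
for n in('wrist','side','top'): cv2.imwrite(f'pics/{n}14.png',imaging.capture(n))
st('over')
E
```

```text
hit False 22.88 face y -110.7 [ -6.208 -35.739  -4.68 ] [-6.618  1.345 -1.518] 0.284
hit True 23.62 face y -112.2 [-0.19  -6.343 -0.791] [-1.016 -0.105 -0.285] 0.291
over 24.92 face y -262.4 [-0.23   0.044 -3.753] [ 0.013  0.091 -0.052] 0.286
```

View pics/side14.png

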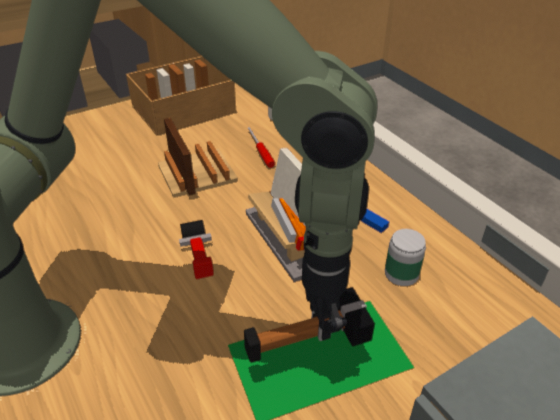

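View pics/wrist14.png

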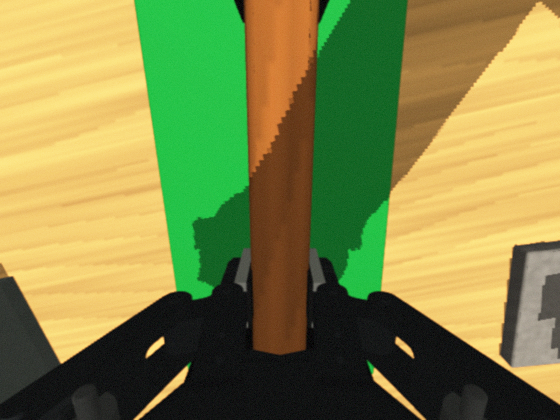

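The wedge holds at −112.2 with no further advance under taps up to about 40 N. The mallet is level over the mat, so I'll lay it down.

```bash
python3 - <<'E'
from h import *
mo=[np.pi,0,-0.212+np.pi]; X,Y=455.1,-314.4
print(bot.movel([X,Y,20],max_speed=80,threshold=10))
print(bot.movel([X,Y,6],max_speed=15,threshold=4))
s=bot.get_state();print(s['t'],s['tcp_pos'],s['contact_force'])
bot.grip(0.5,effort=40); bot.grip(0.75)
s=bot.get_state()
bot.movel([X,Y,150],max_speed=120)
bot.move_ptp([330,-330,300],mo)
bot.move_j([-1.6,0.0,-0.2,1.0,0,0])
for n in('side','top'): cv2.imwrite(f'pics/{n}15.png',imaging.capture(n))
s=bot.get_state();print(s['t'],s['tcp_pos'],s['contact_force'])
crop('pics/top15.png','pics/top15c.png',230,180,140,90,5)
E
```

```text
False
True
26.3167 [ 455.078 -314.4     11.337] [-0.09   0.398  4.497]
30.575 [  58.4   -558.554  412.461] [0.043 0.53  0.093]
```

View pics/side15.png

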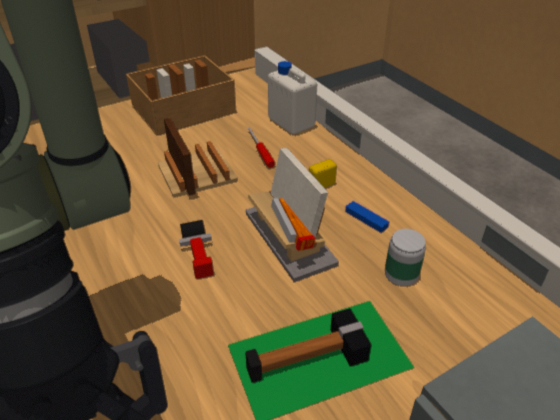

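View pics/top15.png

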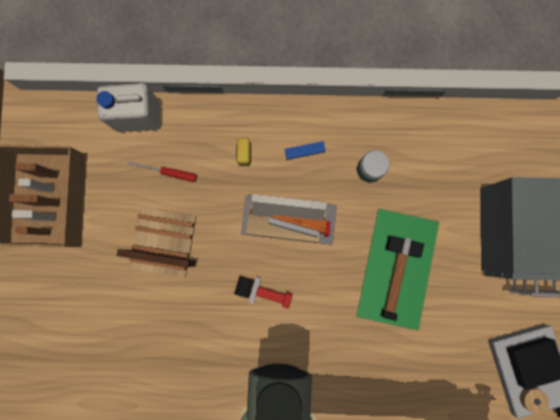

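View pics/top15c.png

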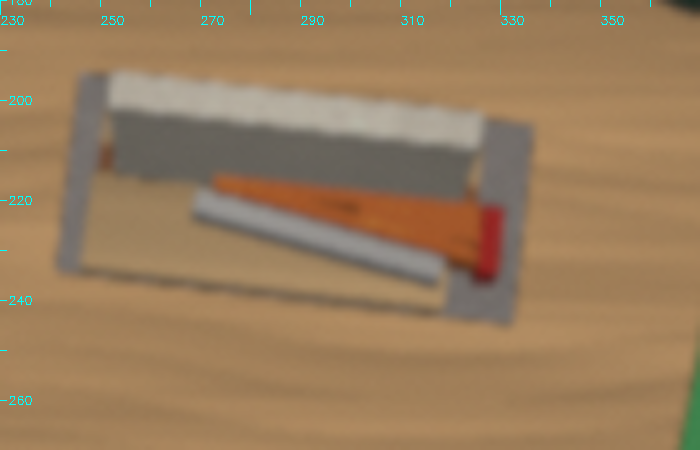

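```bash
python3 -c "
from bench import bot
bot.sign_off();print(bot.get_state()['t'])"
```

```text
the job is handed in; nothing more can be done
the job is handed in; nothing more can be done
```

The white panel is on the ledge with the wedge tapped tight, the mallet is back on its mat, and I handed the job in at about 30.6 s of the 58 s allowed.

- **Panel:** I seated it by touch at about (−8.8, −0.9, 60.2) mm in the cradle, where the target is (−9, 0, 60), then let go. The last top and side pictures show it upright and flat against the slats.
- **Wedge:** I tapped its red end with the mallet until it stopped. The last five taps (four cut off at 25–45 N, one ending pressed at about 36 N) moved the face less than 1 mm. Its final travel is about 56 mm, which matches the expected tight point. In the last picture it has not slid back.
- **Mallet and the rest:** The mallet lies flat on its mat where it started. In the pictures the dark panel and the other things on the bench have not moved, and the arm is clear of everything.

Some measurements disagreed:
- The cameras differed by 1–3 mm, so I did the final fit by touch.
- The wedge measured about 10 mm forward of its drawn-back position at the start, by a camera estimate good to a few millimetres.
- One firm tap ran to the end of its stroke at about 36 N without reaching its 45 N stop. The next tap stopped at the same place as before, so I counted the wedge as tight.

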